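Clamp an inlaid block and hold it under the press

TASK

The glue under the leaf inlay has to set under pressure: crank the vise until its jaw clamps the wooden block firmly against the fixed jaw, with the press lever still up. Then pull the press lever down until its arm is level, no further, so that the pad bears on the block, and keep it there: finish while holding the lever level, do not let it go. Leave everything else on the bench where it is.

Things in the scene. Friction and masses are not known exactly. Their poses are not given: they have to be found in the camera images.
- station: Grey press station, fixed: base plate x -110..130, y -130..130 mm, 12 thick, with a vise along its y axis and a press column behind (+x), head at x -30..120, y -5..55, z 150..220 mm. Origin on the table under the vise, z up, turned up to 0.3 rad. Fixed jaw at +y (face y = 50, top z = 72), crank at the -y end, lever over the +y side, vise bed at z = 32. All offsets below are in this frame, mm
- jaw: Moving vise jaw, 84 x 24 x 40 mm; origin at the middle of the lower edge of its clamping face (the face towards the fixed jaw). Fully open the face is at y = -25; it moves 12 mm to +y per crank turn and has the block clamped against the fixed jaw at y = 0. It starts 0 to 5 mm from fully open
- crank (a joint): Vise crank angle, rad; grows as the vise closes, clockwise seen from the crank's end (looking along +y). Axis along y at x = 0, z = 70; knob 35 mm off it, straight up at 0, then leaning to +x. Starts at 0 to 2.5 (vise open), closed on the block at about 13.1. Takes 3 to 4 N at the knob to turn, stays where left; 6 to 12 N at the knob on the closed vise clamps firmly
- crank_grip (a point): Middle of the crank knob: black sleeve 20 mm across, 46 mm long, level along the station's y axis, centred at y = -165. It spins freely on its pin, so it can be held from above (fingers closing along the station's x) and led round the circle without turning the tool. The crank web is at y = -130 to -140
- block: Loose wooden block 70 x 50 x 45 mm (x, y, z) with a leaf inlay on top; origin at the centre of its underside. It lies on the vise bed between the open jaws, 2 to 10 mm from the fixed jaw; closing the vise pushes it against the fixed jaw
- lever (a joint): Press lever, rad: 0 is up at its stop, the arm sloping 0.6 above level; 0.6 is exactly level; lower stop at 0.9. A spring pushes it back up: about 2 N at the handle to start it, about 8 N to hold it level
- lever_arm: Steel arm of the press lever with its handle. Origin on the pivot at x = -36, y = 25, z = 185; its own y axis runs along the arm to the handle, 170 mm away. It swings in the station's y-z plane, the handle going down as it is pressed
- lever_grip (a point): Middle of the lever's handle: black sleeve 22 mm across, 74 mm long, level along the station's x axis, centred at x = 6, spinning freely; z = 281 with the lever up, 185 with it level. Can be pinched from above (fingers closing along the station's y) or pushed down
- pad: Round rubber press pad, 38 mm across, under the ram at x = 0, y = 25; origin at the centre of its underside, z = 90 with the lever up. The lever lowers it 30 mm per rad; it meets the block's top (z = 77) at about lever 0.42 and, being sprung, bears on it with about 10 N when the lever is level
- wax_tin: Bystander: wax tin 40 mm across, 32 mm high, on the station's base plate; origin under its middle
- offcut: Bystander: wooden offcut 50 x 32 x 16 mm on the station's base plate; origin under its middle
- glue: Bystander: amber bottle 60 mm across, 170 mm high; origin under its middle
- paint1: Bystander: small glass jar with white cap; origin under its middle
- paint2: Bystander: small glass jar with black cap; origin under its middle
- brush: Bystander: brush lying on the mat; origin under its middle
- tile: Bystander: thin wooden panel 160 x 90 x 9 mm; origin under its middle
- mug: Bystander: white mug 72 mm across, 85 mm high; origin under its middle
Not all that is in view belongs to the job. Of the things shaped like the block, the wooden one is meant.

How it is judged:
On the way:
1. the block is clamped between the jaws while the press lever is still up (contact force between jaw and block above 8 N and value of joint lever below 0.1 rad), for 0.3 s.
At the end, for the whole second after the job is handed in: The robot is holding the press lever level (within 0.1 rad, about 6 degrees, and still) with at least 2 N on it, the pad bears on the block with more than 2.5 N, and the block lies flat on the vise bed against the fixed jaw (within 4 mm), clamped by the moving jaw with more than 8 N (contact force between jaw and block above 8 N and value of joint lever between 0.5 and 0.7 rad and velocity of joint lever between -0.05 and 0.05 rad/s and contact force between pad and block above 2.5 N and contact force between any of the fingers, the arm and lever_arm above 2 N and z of block in the frame of station below 0.036 m and y of block in the frame of station above 0.021 m and angle between block's own z axis and vertical below 0.08 rad); the arm keeps its last pose, push and grip.
It fails at once if the press lever is pulled well past level (more than 0.2 rad) (value of joint lever above 0.8 rad).
It fails at once if a bystander is displaced by more than 30 mm (distance of any of wax_tin, offcut, glue, paint1, paint2, brush, tile, mug from where it was at the start of the episode above 0.03 m).
It also fails if it takes over 58 s, if anything falls off the work surface, if the arm or the gripper's body presses on something with over 40 N, if the wrist force passes 120 N, or if a joint passes its speed limit or range.

ROBOT

A 7-joint arm with a two-finger parallel gripper is mounted at the origin on the work surface. World frame = base frame: x ahead of the robot, y to its left, z up, the work surface at z = 0. Lengths are in m, angles in rad, forces in N, time in s.
With the tool pointing down it reaches from about 0.4 to 0.85 m from the base axis. Payload 4.5 kg.
Tool frame: the origin (TCP) lies midway between the tips of the shut fingers; the grasp point (between the pads) lies 19 mm behind it; z points along the fingers, y is the line along which they close (so a half turn about z gives the same grasp; the last joint's range is limited). The gripper opens to 88 mm and grips with 3 to 60 N. Pads are 18 mm wide; open, the fingers measure 123 mm over their backs; the gripper's body (75 mm by 187 mm) begins 45 mm behind the grasp point.
Start: joints at [1.184, 0.689, -0.195, 1.565, 0.157, 0.902, -0.215], TCP at [0.255, -0.57, 0.239] pointing down, gripper open.
Joint ranges: [-3.01, 3.01], [-0.46, 2.08], [-1.47, 1.51], [0.13, 2.56], [-1, 4.14], [0.04, 2.09], [-2.66, 2.66]. Speed limits (rad/s): [2.57, 2.57, 3.14, 3.14, 3.14, 3.14, 3.14].

INTERFACE

Orientations are given as a unit quaternion [x, y, z, w].
In Python, from plant import sensors, eyes, finish_job gives the robot as it stands.
- The arm moves only by the tool send_rows, never from a script. Its argument "rows" is text: rows parted by semicolons, each of 4 numbers parted by spaces: the shift along the tool's x, y, z normalised to -1 to 1, where 1 is 30 cm, then the turn about the tool's z normalised to -1 to 1, where 1 is 2 pi rad. A call has 1 to 10 rows; each row is the pose to reach, as a shift and turn from the pose commanded when the call began, along the tool's axes at that moment, turning the shorter way round; what a row does not reach only later rows make up. A row lasts 1/12 s, in which the tool goes at most 41.7 mm and 7.16 degrees, less where a joint would pass 70% of its speed; a pose out of reach is approached as far as the arm can. A call with a number of a shift or a turn outside -1 to 1 is refused whole. A call with a gripper value outside its range is refused whole. "jaw" is the closure, from -1 (fully open) to 1 (shut), set as the call begins (left out, the last holds). The fingers move at their own pace and stop on an object; "force" is the grip in N (left out, the last holds). Time passes only in rows, so rows that repeat a pose let the fingers close. It gives the time, the measured TCP pose, the force, the opening and the grip force at its end, in the units of the state.
- sensors.get_state(): the state, without advancing time (a new reading comes with each control period).
- eyes.snapshot(name): name is "side" or "top" or "wrist"; returns (picture, depth): 384x512x3 uint8, red, green, blue; 384x512 float32, m along the optical axis (not along the pixel's ray), 0 where there is no reading.
- eyes.calibration(name): a dict with "fov_y" (degrees; the focal length in pixels is half the picture's height over the tangent of half this angle, whatever the lens; pixels are square), "cx", "cy" (the principal point, pixels), "world_from_camera" (4x4, takes a point from camera to world coordinates). Camera axes: x right, y down, z forward; pixel columns grow to the right and rows downward; lengths in m; the calibration is good to about 2 mm. A picture is of the moment at which its call begins: read the wrist's pose just before it. calibration takes no time and is no camera call; for the wrist camera it gives the pose at the moment of the call.
- finish_job(): hands the job in; it is judged then, once.
The state is a dict: "clock": time; "q": joint angles; "qd": joint speeds; "joint_torque": joint torques, N m; "tool_pos": TCP position; "eef_rot": TCP orientation; "contact_force": force on the tool from outside, world axes, zero at the start; "moment": the same for the moment, N m; "opening": opening from 0.0 (shut) to 1.0 (fully open); "finger_force": force on a finger pad.
Only numpy, scipy, OpenCV 4.12 (cv2) and the standard library are available. Lean on these libraries where they do the work, as an engineer would, in place of code of your own. Each camera call takes 0.05 s, during which the arm holds its last target. There are 200 camera calls.

## Working session

There is one attempt and no reset: what is moved stays moved. The work goes in short steps, Python scripts to look and compute and a tool call to move; the robot and the scene stay as the last step left them, time stands still between calls to the robot, and variables do not carry over. Pictures are saved under pics/ and viewed, at most 10 in all, crops included, and the job is handed in when it is done.

Besides the shell and the picture viewer there is one more tool, called after "Call:" as a command line: name --argument value ..., lists and objects as JSON in quotes. send_rows: Moves the arm, as the interface text tells. Scaled input: -1 to 1 covers 30 cm each way for a shift and 2 pi rad each way for a turn. Its arguments: {"type":"object","properties":{"rows":{"type":"string"},"jaw":{"type":"number"},"force":{"type":"number"}},"required":["rows"]}

```bash
ls; mkdir -p pics; cat > h.py <<'E'
import numpy as np, cv2
from plant import sensors, eyes, finish_job
from scipy.spatial.transform import Rotation as R
def K(c):
    return 192/np.tan(np.radians(c["fov_y"])/2)
def snap(n):
    c=eyes.calibration(n); p,d=eyes.snapshot(n); return p,d,c
def ray(c,u,v):
    T=np.array(c["world_from_camera"]); f=K(c)
    return T[:3,3], T[:3,:3]@np.array([(u-c["cx"])/f,(v-c["cy"])/f,1])
def onplane(c,u,v,z):
    o,d=ray(c,u,v); return o+d*(z-o[2])/d[2]
def pt(c,u,v,depth):
    o,d=ray(c,u,v); return o+d*depth
def cloud(d,c):
    T=np.array(c["world_from_camera"]); f=K(c)
    v,u=np.mgrid[:d.shape[0],:d.shape[1]]
    P=np.stack([(u-c["cx"])/f*d,(v-c["cy"])/f*d,d],-1)
    W=P@T[:3,:3].T+T[:3,3]; W[d==0]=np.nan
    return W
def proj(c,p):
    T=np.array(c["world_from_camera"]); q=T[:3,:3].T@(np.array(p)-T[:3,3]); f=K(c)
    return q[0]/q[2]*f+c["cx"], q[1]/q[2]*f+c["cy"]
E
python3 - <<'E'
from h import *
s=sensors.get_state(); print({k:np.round(v,3) for k,v in s.items()})
for n in("side","top"):
    p,d,c=snap(n); np.savez(f"{n}0.npz",p=p,d=d); print(n,c["fov_y"],c["cx"],c["cy"],np.round(c["world_from_camera"],3).tolist(), (d==0).mean())
    cv2.imwrite(f"pics/{n}0.png",cv2.resize(p[:,:,::-1],(800,600),interpolation=cv2.INTER_CUBIC))
E
```

```text
pics
{'clock': np.float64(0.0), 'q': array([ 1.184,  0.69 , -0.195,  1.566,  0.157,  0.903, -0.215]), 'qd': array([-0.001,  0.   ,  0.002,  0.001,  0.   , -0.   , -0.002]), 'joint_torque': array([ 0.0000e+00, -5.2757e+01, -1.2670e+00, -1.5343e+01, -5.3000e-02,
        7.0000e-03,  0.0000e+00]), 'tool_pos': array([ 0.255, -0.57 ,  0.238]), 'eef_rot': array([ 0.978,  0.209, -0.   , -0.001]), 'contact_force': array([-0.025,  0.02 , -1.017]), 'moment': array([-0.076, -0.   , -0.028]), 'finger_force': np.float64(0.0), 'opening': np.float64(0.998)}
side 48.5430362177559 255.49112523011618 187.3657877238205 [[-0.887, -0.278, 0.369, 0.056], [-0.462, 0.536, -0.707, 0.961], [-0.001, -0.797, -0.604, 1.013], [0.0, 0.0, 0.0, 1.0]] 0.005121866861979167
top 42.00027292645136 252.21682159484817 192.81033686482434 [[0.003, -0.986, 0.168, 0.332], [-1.0, -0.001, 0.007, 0.019], [-0.007, -0.168, -0.986, 1.564], [0.0, 0.0, 0.0, 1.0]] 0.004007975260416667
```

View pics/side0.png

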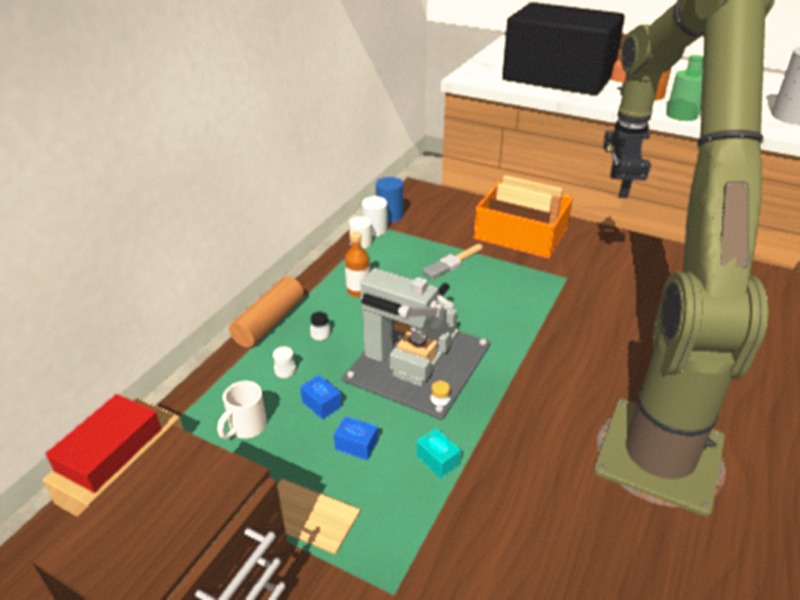

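View pics/top0.png

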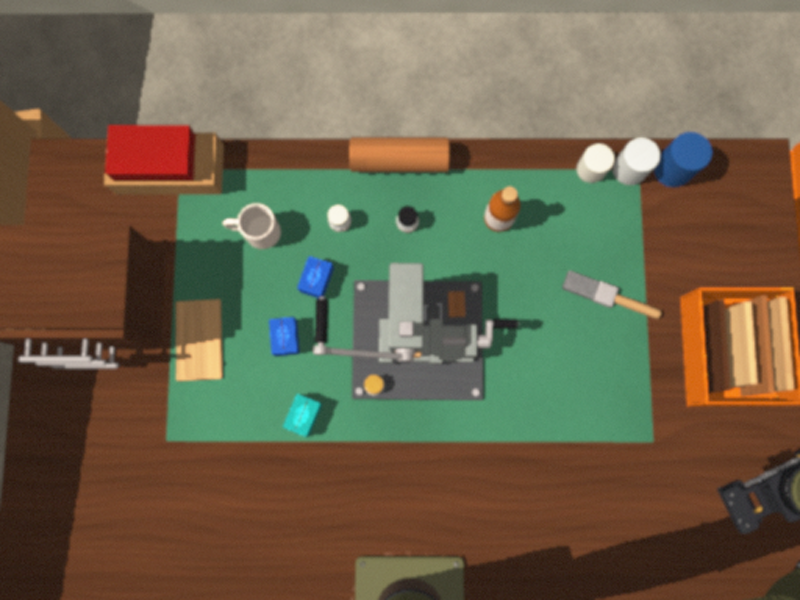

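The views show the station at top (418,340). The crank knob is at top (505,323) and the lever handle at top (320,323). Candidates for the block:
- wooden block in the vise: side (417,345), top (415,354)
- blue blocks: top (315,275) and (284,336)
- cyan block: top (302,414)
- offcut on the base plate: top (457,303)

By the description I want the wooden one between the jaws. Next I'll measure the station pose, the knob and the handle.

```bash
python3 - <<'E'
from h import *
D={n:np.load(f"{n}0.npz") for n in("side","top")}; C={n:eyes.calibration(n) for n in D}
W={n:cloud(D[n]["d"],C[n]) for n in D}
# plate: grey pixels with z ~ .012
p=D["top"]["p"].astype(int); w=W["top"]
sat=p.max(2)-p.min(2)
m=(np.abs(w[...,2]-.012)<.008)&(sat<25)&(p.max(2)<140)
m[:, :200]=0; m[:,330:]=0; m[:170]=0; m[265:]=0
m=m.astype(np.uint8); cs,_=cv2.findContours(m,cv2.RETR_EXTERNAL,cv2.CHAIN_APPROX_NONE)
pts=np.vstack(cs); hull=cv2.convexHull(pts)[:,0]
q=np.array([onplane(C["top"],u,v,.012)[:2] for u,v in hull])
r=cv2.minAreaRect((q*1000).astype(np.float32)); print("plate",r,cv2.boxPoints(r).tolist())
for n in D:
    p=D[n]["p"].astype(int); w=W[n]
    dark=(p.max(2)<60)
    for nm,lo,hi in(("knob",(.3,-.26,.05),(.6,-.13,.14)),("handle",(.3,.1,.2),(.7,.3,.32))):
        m=dark&np.all((w>lo)&(w<hi),-1)
        k,l,st,ce=cv2.connectedComponentsWithStats(m.astype(np.uint8))
        if k<2: print(n,nm,"none"); continue
        i=1+np.argmax(st[1:,4]); P=w[l==i]; 
        a=P[:,:2]-np.median(P[:,:2],0); e=np.linalg.svd(a,full_matrices=False)[2][0]
        print(n,nm,st[i],ce[i].round(1),"med",np.median(P,0).round(4),"min",P.min(0).round(4),"max",P.max(0).round(4),"dir",e.round(3))
p=D["top"]["p"]; cv2.imwrite("pics/crop0.png",np.hstack([cv2.resize(D["side"]["p"][165:275,215:320,::-1],(400,420)),cv2.resize(p[165:265,190:350,::-1],(400,420))]) )
E
```

```text
plate ((520.57666015625, 11.898422241210938), (238.6926727294922, 355.8374938964844), 0.06740023195743561) [[401.0211181640625, 189.67665100097656], [401.439697265625, -166.1605987548828], [640.1322021484375, -165.8798065185547], [639.713623046875, 189.9574432373047]]
side knob [281 182   6   6  23] [283.4 184.6] med [ 0.5365 -0.1836  0.0908] min [ 0.5312 -0.1976  0.0854] max [ 0.5448 -0.1628  0.0949] dir [0.06  0.998]
side handle [232 189  24  12 126] [243.4 194. ] med [0.5137 0.155  0.2885] min [0.481  0.1453 0.2803] max [0.5494 0.161  0.2938] dir [-1.     0.009]
top knob [316 204  15   6  79] [322.7 206.8] med [ 0.5401 -0.1801  0.0894] min [ 0.5338 -0.2024  0.0809] max [ 0.5495 -0.16    0.0996] dir [-0.046 -0.999]
top handle [202 191   8  28 172] [205.6 204.6] med [0.5186 0.1473 0.2894] min [0.4826 0.1395 0.2826] max [0.5533 0.1574 0.2964] dir [-1.     0.022]
```

View pics/crop0.png

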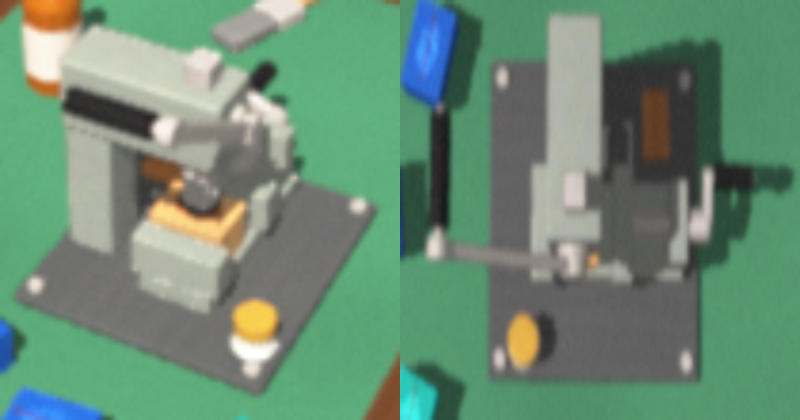

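The crop confirms it: the wooden block with its inlay is under the pad, between the jaws, at crop (200,225). The knob leans to +x and the station's yaw is close to 0. I'll move nearer and refine with the wrist camera.

Call:
send_rows --rows "1 -0.47 -0.3 -0.18;1 -0.47 -0.3 -0.18;1 -0.47 -0.3 -0.18;1 -0.47 -0.3 -0.18;1 -0.47 -0.3 -0.18;1 -0.47 -0.3 -0.18;1 -0.47 -0.3 -0.18;1 -0.47 -0.3 -0.18;1 -0.47 -0.3 -0.18;1 -0.47 -0.3 -0.18" --jaw -1

```text
clock: 0.93
tool_pos: [0.4747, -0.3151, 0.3297]
eef_rot: [0.71, 0.704, 0.002, 0.001]
contact_force: [0.2, -0.0, -0.9]
opening: 1.001
finger_force: 0.0
```

```bash
python3 - <<'E'
from h import *
s=sensors.get_state(); print({k:np.round(v,3) for k,v in s.items() if k in("clock","q","tool_pos","eef_rot","contact_force")}); print(R.from_quat(s["eef_rot"]).as_matrix().round(3).tolist())
p,d,c=snap("wrist"); np.savez("w1.npz",p=p,d=d,T=c["world_from_camera"]); print(np.round(c["world_from_camera"],3).tolist(),c["fov_y"])
cv2.imwrite("pics/w1.png",p[:,:,::-1])
# screws in top view
q=np.load("top0.npz"); ct=eyes.calibration("top"); g=q["p"].astype(int)
m=((g.min(2)>130)&(g.max(2)-g.min(2)<40)).astype(np.uint8)
k,l,st,ce=cv2.connectedComponentsWithStats(m)
for (u,v) in((361,286),(475,288),(475,393),(360,391)):
    i=1+np.argmin(np.hypot(*(ce[1:]-np.array([u,v])*.64).T)); print(st[i],ce[i].round(1),onplane(ct,*ce[i],.014).round(4))
E
```

```text
{'clock': np.float64(0.933), 'q': array([ 0.827,  0.551, -0.54 ,  1.603,  0.308,  1.072,  0.197]), 'tool_pos': array([ 0.475, -0.315,  0.33 ]), 'eef_rot': array([0.71 , 0.704, 0.002, 0.001]), 'contact_force': array([ 0.232, -0.04 , -0.9  ])}
[[0.008, 1.0, 0.003], [1.0, -0.008, 0.002], [0.002, 0.003, -1.0]]
[[1.0, -0.009, 0.0, 0.475], [-0.008, -0.951, -0.308, -0.235], [0.003, 0.308, -0.951, 0.476], [0.0, 0.0, 0.0, 1.0]] 58.870231427536076
[228 181   5   5  18] [230.3 182.9] [0.6269 0.0994 0.014 ]
[298 205  17  22 174] [306.8 216.6] [ 0.5202 -0.1402  0.014 ]
[302 248   5   6  23] [303.9 250.8] [ 0.4144 -0.1296  0.014 ]
[227 248   5   5  22] [229.1 250.1] [0.416  0.1009 0.014 ]
```

View pics/w1.png

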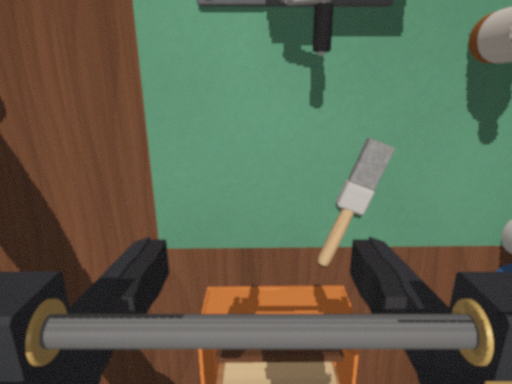

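The wrist view shows the knob tip at (322,27). The screws put the station origin at about (0.5105, -0.015) with a yaw of about -0.007. Next I'll move above the knob and measure it.

Call:
send_rows --rows "0.41 0.2 0.2 0;0.41 0.2 0.2 0;0.41 0.2 0.2 0;0.41 0.2 0.2 0;0.41 0.2 0.2 0;0.41 0.2 0.2 0"

```text
clock: 1.48
tool_pos: [0.5325, -0.1985, 0.2673]
eef_rot: [0.715, 0.699, -0.002, -0.001]
contact_force: [-0.0, -0.9, -0.2]
opening: 1.002
finger_force: 0.0
```

```bash
python3 - <<'E'
from h import *
s=sensors.get_state(); print(s["clock"],s["tool_pos"].round(4) if hasattr(s["tool_pos"],"round") else s["tool_pos"])
out=[]
for n in("wrist","top","side"):
    p,d,c=snap(n); np.savez(f"{n}2.npz",p=p,d=d,T=c["world_from_camera"])
    w=cloud(d,c); g=p.astype(int)
    m=(g.max(2)<70)&np.all((w>(.44,-.215,.03))&(w<(.58,-.155,.13)),-1)
    k,l,st,ce=cv2.connectedComponentsWithStats(m.astype(np.uint8))
    if k<2: print(n,"none"); continue
    i=1+np.argmax(st[1:,4]); P=w[l==i]; print(n,st[i],ce[i].round(1),"med",np.median(P,0).round(4),"p2",np.percentile(P,2,0).round(4),"p98",np.percentile(P,98,0).round(4))
    out.append((n,ray(c,*ce[i])))
    if n=="wrist": cv2.imwrite("pics/w2.png",p[:,:,::-1])
(a,(o1,d1)),(b,(o2,d2))=out[0],out[1]
t=np.linalg.lstsq(np.stack([d1,-d2],1),o2-o1,rcond=None)[0]; print("tri",a,b,(o1+d1*t[0]).round(4),(o2+d2*t[1]).round(4))
E
```

```text
1.4833 [ 0.5325 -0.1985  0.2673]
wrist [260 125  20  49 907] [269.8 148.5] med [ 0.5428 -0.1803  0.0904] p2 [ 0.5336 -0.2029  0.0844] p98 [ 0.5518 -0.1597  0.0928]
top [316 204  15   6  80] [322.7 206.8] med [ 0.54   -0.1799  0.0888] p2 [ 0.5342 -0.2017  0.0814] p98 [ 0.5491 -0.1602  0.0956]
side [281 182   6   7  27] [283.5 184.6] med [ 0.5374 -0.1849  0.0892] p2 [ 0.5316 -0.1997  0.0838] p98 [ 0.5449 -0.1619  0.0952]
tri wrist top [ 0.5431 -0.1832  0.0752] [ 0.5426 -0.182   0.075 ]
```

View pics/w2.png

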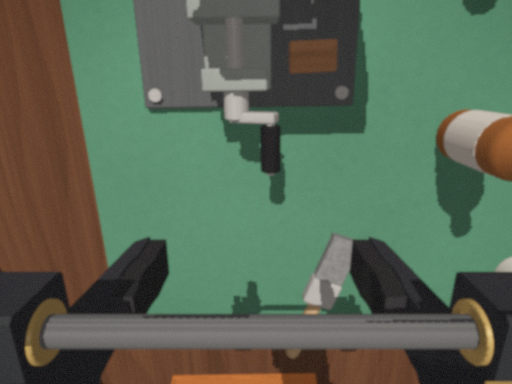

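Wrist view: knob at (270,148), web at (258,118). The knob axis is at x≈0.543, y≈-0.181, and its top is at z≈0.0925, so its centre is about 0.081 (crank ≈1.25 rad). That agrees with the text. I'll descend on it 9 mm outboard of its middle, to clear the web.

Call:
send_rows --rows "0.03 0.033 0.1 -0.002;0.03 0.033 0.23 -0.002;0.03 0.033 0.36 -0.002;0.03 0.033 0.49 -0.002;0.03 0.033 0.6 -0.002;0.03 0.033 0.67 -0.002;0.03 0.033 0.67 -0.002;0.03 0.033 0.67 -0.002"

```text
clock: 2.3
tool_pos: [0.5431, -0.1904, 0.0675]
eef_rot: [0.71, 0.704, -0.001, -0.0]
contact_force: [0.2, -0.6, -1.0]
opening: 1.003
finger_force: 0.0
```

Call:
send_rows --rows "0 0 0 0;0 0 0 0;0 0 0 0;0 0 0 0;0 0 0 0;0 0 0 0" --jaw 1 --force 25

```text
clock: 2.8
tool_pos: [0.5442, -0.1887, 0.0683]
eef_rot: [0.709, 0.705, 0.0, 0.0]
contact_force: [1.0, -0.3, 1.1]
opening: 0.569
finger_force: 0.0
```

Call:
send_rows --rows "0 0 0 0;0 0 0 0;0 0 0 0;0 0 0 0;0 0 0 0;0 0 0 0;0 0 0 0"

```text
clock: 3.38
tool_pos: [0.5434, -0.1885, 0.0676]
eef_rot: [0.709, 0.705, -0.0, -0.0]
contact_force: [-1.5, 0.3, 0.6]
opening: 0.219
finger_force: 25.0
```

```bash
python3 - <<'E'
from h import *
s=sensors.get_state(); print(s["opening"],s["finger_force"],s["tool_pos"],s["contact_force"])
th=1.25; r=35
# tool x~+Y, tool y~+X, tool z down ; relative to commanded knob position at th
def tab(t0,n,st):
    return "; ".join(f"0 {r*(np.sin(t0+st*i)-np.sin(t0))/300:.3f} {-r*(np.cos(t0+st*i)-np.cos(t0))/300:.3f} 0" for i in range(1,n+1))
for k in range(4): print(round(th+k*3,2),tab(th+k*3,10,.3))
E
```

```text
0.2190695236943955 24.99841053370976 [ 0.54341004 -0.18854536  0.06758943] [-1.54397755  0.32256508  0.62210943]
1.25 0 0.006 0.034 0; 0 0.001 0.069 0; 0 -0.013 0.101 0; 0 -0.036 0.127 0; 0 -0.066 0.145 0; 0 -0.100 0.153 0; 0 -0.135 0.151 0; 0 -0.168 0.139 0; 0 -0.195 0.117 0; 0 -0.215 0.089 0
4.25 0 -0.011 -0.033 0; 0 -0.011 -0.068 0; 0 -0.001 -0.101 0; 0 0.018 -0.131 0; 0 0.045 -0.153 0; 0 0.077 -0.166 0; 0 0.112 -0.168 0; 0 0.146 -0.161 0; 0 0.177 -0.144 0; 0 0.200 -0.118 0
7.25 0 0.015 0.031 0; 0 0.021 0.066 0; 0 0.016 0.100 0; 0 0.001 0.132 0; 0 -0.023 0.157 0; 0 -0.053 0.175 0; 0 -0.087 0.183 0; 0 -0.122 0.180 0; 0 -0.155 0.167 0; 0 -0.182 0.145 0
10.25 0 -0.020 -0.029 0; 0 -0.030 -0.062 0; 0 -0.030 -0.097 0; 0 -0.019 -0.130 0; 0 0.001 -0.159 0; 0 0.028 -0.181 0; 0 0.061 -0.193 0; 0 0.095 -0.195 0; 0 0.129 -0.187 0; 0 0.159 -0.170 0
```

Gripped at 19 mm, the knob's width. I'll try the first part of the turn and watch the forces.

Call:
send_rows --rows "0 0.006 0.034 0; 0 0.001 0.069 0; 0 -0.013 0.101 0; 0 -0.036 0.127 0; 0 -0.066 0.145 0"

```text
clock: 3.8
tool_pos: [0.5246, -0.1883, 0.0232]
eef_rot: [0.709, 0.705, 0.001, 0.0]
contact_force: [-0.4, 0.3, 12.9]
opening: 0.219
finger_force: 25.0
```

```bash
python3 - <<'E'
from h import *
print(sensors.get_state()["contact_force"])
r=35
def tab(t0,n,st):
    return ";".join(f"0 {r*(np.sin(t0+st*i)-np.sin(t0))/300:.3f} {-r*(np.cos(t0+st*i)-np.cos(t0))/300:.3f} 0" for i in range(1,n+1))
for t in (2.75,5.75,8.75): print(t,tab(t,10,.3))
print(11.75,tab(11.75,10,.15))
E
```

```text
[-0.41716343  0.25671106 12.94664283]
2.75 0 -0.034 0.008 0;0 -0.069 0.006 0;0 -0.101 -0.006 0;0 -0.129 -0.027 0;0 -0.149 -0.056 0;0 -0.160 -0.089 0;0 -0.160 -0.124 0;0 -0.150 -0.157 0;0 -0.131 -0.186 0;0 -0.104 -0.208 0
5.75 0 0.032 -0.013 0;0 0.067 -0.016 0;0 0.101 -0.008 0;0 0.131 0.009 0;0 0.155 0.034 0;0 0.171 0.066 0;0 0.176 0.100 0;0 0.171 0.135 0;0 0.156 0.166 0;0 0.132 0.192 0
8.75 0 -0.030 0.017 0;0 -0.064 0.025 0;0 -0.099 0.023 0;0 -0.131 0.010 0;0 -0.159 -0.012 0;0 -0.178 -0.041 0;0 -0.188 -0.074 0;0 -0.188 -0.109 0;0 -0.178 -0.142 0;0 -0.158 -0.171 0
11.75 0 0.013 -0.012 0;0 0.027 -0.022 0;0 0.043 -0.029 0;0 0.060 -0.034 0;0 0.077 -0.037 0;0 0.095 -0.036 0;0 0.112 -0.034 0;0 0.129 -0.028 0;0 0.144 -0.021 0;0 0.159 -0.011 0
```

Call:
send_rows --rows "0 0 0 0;0 0 0 0"

```text
clock: 3.97
tool_pos: [0.5222, -0.1884, 0.0228]
eef_rot: [0.709, 0.705, -0.001, -0.001]
contact_force: [-3.6, 1.2, -1.6]
opening: 0.217
finger_force: 25.0
```

Static forces are small, so the 12.9 N was dynamic. Continuing.

Call:
send_rows --rows "0 -0.034 0.008 0;0 -0.069 0.006 0;0 -0.101 -0.006 0;0 -0.129 -0.027 0;0 -0.149 -0.056 0;0 -0.160 -0.089 0;0 -0.160 -0.124 0;0 -0.150 -0.157 0;0 -0.131 -0.186 0;0 -0.104 -0.208 0"

```text
clock: 4.8
tool_pos: [0.4948, -0.1878, 0.088]
eef_rot: [0.709, 0.705, 0.002, 0.001]
contact_force: [6.0, 0.5, -21.9]
opening: 0.221
finger_force: 25.0
```

Call:
send_rows --rows "0 0.032 -0.013 0;0 0.067 -0.016 0;0 0.101 -0.008 0;0 0.131 0.009 0;0 0.155 0.034 0;0 0.171 0.066 0;0 0.176 0.100 0;0 0.171 0.135 0;0 0.156 0.166 0;0 0.132 0.192 0"

```text
clock: 5.63
tool_pos: [0.5334, -0.1883, 0.0287]
eef_rot: [0.709, 0.705, 0.001, 0.001]
contact_force: [-4.0, 1.3, 11.2]
opening: 0.215
finger_force: 25.0
```

Call:
send_rows --rows "0 -0.030 0.017 0;0 -0.064 0.025 0;0 -0.099 0.023 0;0 -0.131 0.010 0;0 -0.159 -0.012 0;0 -0.178 -0.041 0;0 -0.188 -0.074 0;0 -0.188 -0.109 0;0 -0.178 -0.142 0;0 -0.158 -0.171 0"

```text
clock: 6.47
tool_pos: [0.4867, -0.1879, 0.0821]
eef_rot: [0.709, 0.705, 0.002, 0.001]
contact_force: [4.5, 0.1, -12.0]
opening: 0.216
finger_force: 25.0
```

Call:
send_rows --rows "0 0.013 -0.012 0;0 0.027 -0.022 0;0 0.043 -0.029 0;0 0.060 -0.034 0;0 0.077 -0.037 0;0 0.077 -0.037 0;0 0.077 -0.037 0"

```text
clock: 7.05
tool_pos: [0.5077, -0.1882, 0.091]
eef_rot: [0.709, 0.705, -0.0, -0.001]
contact_force: [-1.2, 1.5, -9.7]
opening: 0.215
finger_force: 25.0
```

Call:
send_rows --rows "0 0.016 0.0 0;0 0.031 0.002 0;0 0.042 0.005 0;0 0.053 0.009 0;0 0.06 0.012 0;0 0.067 0.016 0;0 0.067 0.016 0;0 0.067 0.016 0;0 0.067 0.016 0"

```text
clock: 7.8
tool_pos: [0.5278, -0.1884, 0.0865]
eef_rot: [0.709, 0.705, -0.0, -0.0]
contact_force: [-4.4, 1.2, -6.5]
opening: 0.218
finger_force: 25.0
```

```bash
python3 - <<'E'
from h import *
s=sensors.get_state(); print(s["clock"],s["tool_pos"],s["contact_force"])
E
```

```text
7.8 [ 0.52777853 -0.18840004  0.08646605] [-4.39574174  1.16757822 -6.52081916]
```

Call:
send_rows --rows "0 0.007 0.006 0;0 0.007 0.006 0;0 0.012 0.009 0;0 0.012 0.009 0;0 0.016 0.013 0;0 0.016 0.013 0;0 0.016 0.013 0;0 0.016 0.013 0"

```text
clock: 8.47
tool_pos: [0.5321, -0.1885, 0.0834]
eef_rot: [0.709, 0.705, -0.001, -0.0]
contact_force: [-7.5, 1.7, 2.2]
opening: 0.218
finger_force: 25.0
```

The tangential force is now about 8 N. A touch more, then hold.

Call:
send_rows --rows "0 0.004 0.004 0;0 0.006 0.006 0;0 0.006 0.006 0;0 0.006 0.006 0;0 0.006 0.006 0;0 0.006 0.006 0;0 0.006 0.006 0"

```text
clock: 9.05
tool_pos: [0.5336, -0.1886, 0.082]
eef_rot: [0.709, 0.705, -0.001, -0.0]
contact_force: [-9.9, 2.6, 6.1]
opening: 0.219
finger_force: 25.0
```

```bash
python3 - <<'E'
from h import *
s=sensors.get_state(); print(s["clock"],s["tool_pos"],s["contact_force"],s["q"])
p,d,c=snap("wrist"); cv2.imwrite("pics/w3.png",p[:,:,::-1])
p,d,c=snap("side"); np.savez("side3.npz",p=p,d=d); cv2.imwrite("pics/s3.png",cv2.resize(p[150:290,200:340,::-1],(560,560),interpolation=cv2.INTER_CUBIC))
E
```

```text
9.05 [ 0.53360451 -0.18860235  0.0819951 ] [-9.87318953  2.55671302  6.14770391] [ 0.46109636  0.86092212 -0.35012985  1.85662169  0.55056676  0.52364026
 -0.26824017]
```

View pics/s3.png

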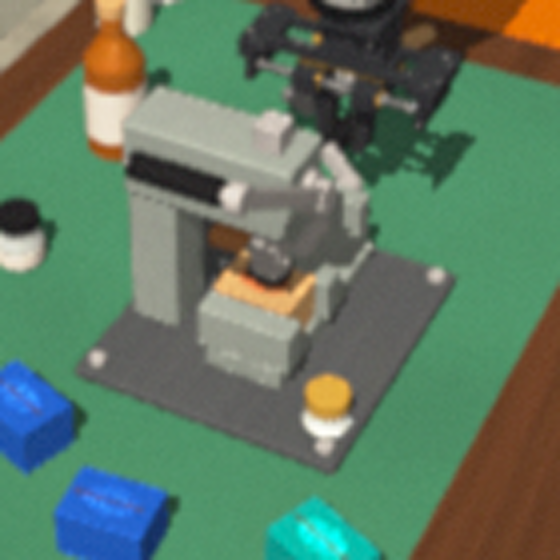

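The side view shows the jaws closed on the wooden block at (265,290), pushed against the fixed jaw at (245,335). The tangential push is about 12 N and the lever is up. I'll release and lift clear.

Call:
send_rows --rows "0 0 0 0;0 0 0 0;0 0 0 0;0 0 0 0;0 0 0 0;0 0 0 0" --jaw -1

```text
clock: 9.65
tool_pos: [0.5364, -0.1889, 0.0814]
eef_rot: [0.709, 0.705, 0.001, 0.001]
contact_force: [-0.1, 0.2, -0.5]
opening: 0.648
finger_force: 0.0
```

Call:
send_rows --rows "0 0 -0.05 0;0 0 -0.18 0;0 0 -0.31 0;0 0 -0.44 0;0 0 -0.57 0;0 0 -0.7 0;0 0 -0.83 0;0 0 -0.96 0;0 0 -1 0;0 0 -1 0"

```text
clock: 10.48
tool_pos: [0.5373, -0.1886, 0.3853]
eef_rot: [0.71, 0.705, 0.002, 0.004]
contact_force: [0.0, 0.8, 1.0]
opening: 1.002
finger_force: 0.0
```

```bash
python3 - <<'E'
from h import *
s=sensors.get_state(); print(s["clock"],s["tool_pos"],s["contact_force"],s["q"])
M=R.from_quat(s["eef_rot"]).as_matrix(); print(M.round(3).tolist())
w0=None
for n in("wrist","top"):
    p,d,c=snap(n); np.savez(f"{n}4.npz",p=p,d=d,T=c["world_from_camera"]); w=cloud(d,c); g=p.astype(int)
    m=(g.max(2)<75)&np.all((w>(.44,-.225,.03))&(w<(.58,-.155,.13)),-1)
    if m.sum()>5: print(n,m.sum(),np.median(w[m],0).round(4),np.percentile(w[m],98,0).round(4))
a=np.load("top0.npz")["p"].astype(int); b=p.astype(int)
dd=(np.abs(a-b).max(2)>40).astype(np.uint8); k,l,st,ce=cv2.connectedComponentsWithStats(dd)
print([ (st[i].tolist()) for i in range(1,k) if st[i,4]>15])
E
```

```text
10.4833 [ 0.53734378 -0.18862431  0.38534397] [0.02934979 0.77094877 0.95188762] [ 0.59065594  0.5011785  -0.56181867  1.51378932  0.28012927  1.19755826
 -0.02267156]
[[0.007, 1.0, 0.009], [1.0, -0.007, -0.002], [-0.002, 0.009, -1.0]]
wrist 542 [ 0.5299 -0.1798  0.1074] [ 0.5389 -0.1598  0.1102]
top 99 [ 0.5279 -0.1814  0.1048] [ 0.5374 -0.1594  0.1124]
[[317, 136, 190, 146, 9433], [417, 187, 95, 154, 4449], [417, 197, 4, 7, 20], [310, 204, 6, 7, 24], [276, 227, 7, 6, 26], [284, 227, 8, 5, 32], [378, 274, 6, 7, 18], [359, 284, 41, 59, 1453], [304, 307, 208, 77, 5821], [466, 314, 6, 10, 25], [364, 324, 24, 21, 144], [351, 341, 18, 14, 104], [314, 349, 23, 10, 86], [490, 363, 22, 21, 262]]
```

The knob stayed at the clamped angle (x 0.530, top z 0.110, about 13.15 rad). Now over to the lever handle, turning the tool 90°.

Call:
send_rows --rows "0.1 -0.05 0 -0.019;0.2 -0.05 0 -0.038;0.3 -0.05 0 -0.057;0.4 -0.05 0 -0.076;0.5 -0.05 0 -0.095;0.6 -0.05 0 -0.114;0.7 -0.05 0 -0.133;0.8 -0.05 0 -0.152;0.9 -0.05 0 -0.171;0.95 -0.05 0 -0.19"

```text
clock: 11.42
tool_pos: [0.5202, 0.1004, 0.3792]
eef_rot: [0.185, 0.983, 0.001, -0.002]
contact_force: [-0.6, 0.7, 0.2]
opening: 0.997
finger_force: 0.0
```

Call:
send_rows --rows "0 0 0 -0.019;0 0 0 -0.038;0 0 0 -0.057;0 0 0 -0.06;0 0 0 -0.06;0 0 0 -0.06"

```text
clock: 11.92
tool_pos: [0.5214, 0.0962, 0.3798]
eef_rot: [0.005, 1.0, -0.0, -0.001]
contact_force: [0.8, 0.5, -0.1]
opening: 1.003
finger_force: 0.0
```

```bash
python3 - <<'E'
from h import *
s=sensors.get_state(); print(s["clock"],s["tool_pos"],s["contact_force"],s["q"])
M=R.from_quat(s["eef_rot"]).as_matrix(); print(M.round(3).tolist())
out=[]
p,d,c=snap("wrist"); np.savez("wrist5.npz",p=p,d=d,T=c["world_from_camera"]); cv2.imwrite("pics/w5.png",p[:,:,::-1])
w=cloud(d,c); g=p.astype(int)
m=(g.max(2)<75)&np.all((w>(.46,.11,.25))&(w<(.6,.2,.32)),-1)
k,l,st,ce=cv2.connectedComponentsWithStats(m.astype(np.uint8)); i=1+np.argmax(st[1:,4]); P=w[l==i]
print(st[i],ce[i],np.median(P,0).round(4),np.percentile(P,2,0).round(4),np.percentile(P,98,0).round(4))
t=eyes.calibration("top"); o1,d1=ray(c,*ce[i]); o2,d2=ray(t,205.6,204.6)
k=np.linalg.lstsq(np.stack([d1,-d2],1),o2-o1,rcond=None)[0]; print("tri",o1+d1*k[0],o2+d2*k[1])
E
```

```text
11.9167 [0.52143029 0.09620864 0.37983083] [ 0.84074311  0.5054704  -0.14817509] [ 0.32525336  0.55194299 -1.00816523  1.61328173  0.4852105   1.25126217
  0.78853696]
[[-1.0, 0.009, -0.002], [0.009, 1.0, -0.0], [0.002, -0.0, -1.0]]
[ 313  139   33   98 2589] [328.27037466 187.10081112] [0.5146 0.1463 0.2905] [0.483  0.138  0.2838] [0.5519 0.1568 0.2928]
tri [0.51926273 0.14956572 0.27637943] [0.51936965 0.14940215 0.27637843]
```

View pics/w5.png

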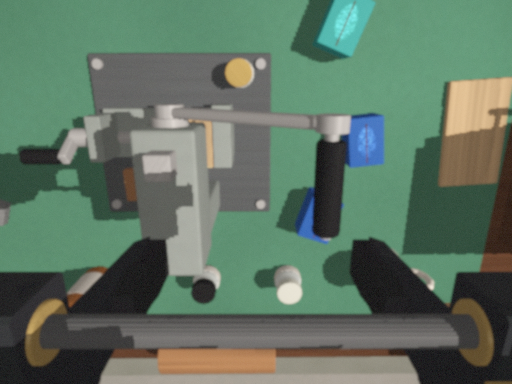

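The wrist view shows the handle from (330,140) to (327,237). Its centre is at about (0.518, 0.149), with z ≈0.281. Pinching from above.

Call:
send_rows --rows "0 0.09 0 0;0 0.177 0 0;0 0.177 0.1 0;0 0.177 0.2 0;0 0.177 0.3 0;0 0.177 0.38 0;0 0.177 0.393 0;0 0.177 0.393 0;0 0.177 0.393 0"

```text
clock: 12.72
tool_pos: [0.5227, 0.1502, 0.2641]
eef_rot: [0.004, 1.0, 0.0, 0.001]
contact_force: [0.2, -0.5, 0.9]
opening: 1.0
finger_force: 0.0
```

Call:
send_rows --rows "0 0 0 0;0 0 0 0;0 0 0 0;0 0 0 0;0 0 0 0;0 0 0 0;0 0 0 0;0 0 0 0;0 0 0 0;0 0 0 0" --jaw 1 --force 30

```text
clock: 13.55
tool_pos: [0.5221, 0.1496, 0.263]
eef_rot: [0.003, 1.0, -0.0, -0.0]
contact_force: [-0.2, -3.6, 0.5]
opening: 0.267
finger_force: 2.8
```

Call:
send_rows --rows "0 0 0 0;0 0 0 0;0 0 0 0"

```text
clock: 13.8
tool_pos: [0.5221, 0.1489, 0.2629]
eef_rot: [0.003, 1.0, -0.001, -0.0]
contact_force: [-0.1, -2.5, 0.3]
opening: 0.231
finger_force: 30.0
```

```bash
python3 - <<'E'
from h import *
s=sensors.get_state(); print(s["clock"],s["tool_pos"],s["contact_force"],s["opening"])
a0=.6
for a in np.arange(.5,-.31,-.1): print(round(.6-a,2), "ty",round(170*(np.cos(a)-np.cos(a0))/300,3),"tz",round(170*(np.sin(a0)-np.sin(a))/300,3))
E
```

```text
13.8 [0.52210547 0.14886243 0.26286844] [-0.06763729 -2.5431674   0.29508163] 0.23086394920623388
0.1 ty 0.03 tz 0.048
0.2 ty 0.054 tz 0.099
0.3 ty 0.074 tz 0.153
0.4 ty 0.088 tz 0.207
0.5 ty 0.096 tz 0.263
0.6 ty 0.099 tz 0.32
0.7 ty 0.096 tz 0.377
0.8 ty 0.088 tz 0.433
0.9 ty 0.074 tz 0.487
```

Gripped. Now down along the arc.

Call:
send_rows --rows "0 0.015 0.023 0;0 0.03 0.048 0;0 0.043 0.073 0;0 0.054 0.099 0;0 0.064 0.126 0;0 0.074 0.153 0;0 0.081 0.18 0;0 0.088 0.207 0;0 0.088 0.207 0;0 0.088 0.207 0"

```text
clock: 14.63
tool_pos: [0.5223, 0.1752, 0.1997]
eef_rot: [0.003, 1.0, -0.001, -0.0]
contact_force: [-0.3, -5.5, 4.2]
opening: 0.235
finger_force: 29.9
```

```bash
python3 - <<'E'
from h import *
s=sensors.get_state(); print(s["clock"],s["tool_pos"],s["contact_force"],s["opening"])
E
```

```text
14.6333 [0.52231085 0.17515743 0.19970757] [-0.31614814 -5.52969471  4.15945526] 0.23476202805647445
```

Call:
send_rows --rows "0 0.002 0.028 0;0 0.004 0.056 0;0 0.005 0.075 0;0 0.006 0.09 0;0 0.006 0.1 0;0 0.006 0.105 0;0 0.006 0.11 0;0 0.006 0.112 0;0 0.006 0.112 0;0 0.006 0.112 0"

```text
clock: 15.47
tool_pos: [0.5224, 0.1782, 0.1673]
eef_rot: [0.003, 1.0, -0.0, 0.0]
contact_force: [-1.7, -4.7, 6.5]
opening: 0.233
finger_force: 29.8
```

Call:
send_rows --rows "0 0 0 0;0 0 0 0;0 0 0 0"

```text
clock: 15.72
tool_pos: [0.5224, 0.1782, 0.1674]
eef_rot: [0.003, 1.0, -0.0, 0.0]
contact_force: [-1.2, -4.6, 9.1]
opening: 0.235
finger_force: 29.8
```

```bash
python3 - <<'E'
from h import *
s=sensors.get_state(); print(s["clock"],s["tool_pos"],s["contact_force"],s["opening"],s["finger_force"])
for n in("wrist","side","top"):
    p,d,c=snap(n); np.savez(f"{n}6.npz",p=p,d=d,T=c["world_from_camera"]); w=cloud(d,c); g=p.astype(int)
    if n!="top": cv2.imwrite(f"pics/{n}6.png",p[:,:,::-1] if n=="wrist" else cv2.resize(p[150:290,200:340,::-1],(560,560),interpolation=cv2.INTER_CUBIC))
    # grey arm: station x~-36 -> world x .474, y between pivot and handle
    m=np.all((w>(.455,.06,.12))&(w<(.49,.165,.27)),-1)&(g.max(2)>80)
    if m.sum()>10:
        P=w[m]; f=np.polyfit(P[:,1],P[:,2],1); print(n,m.sum(),"arm slope",np.arctan(f[0]).round(3),"z at y=.09",np.polyval(f,.09).round(4))
    m=(g.max(2)<75)&np.all((w>(.475,.15,.15))&(w<(.505,.21,.21)),-1)
    if m.sum()>5: print(n,"handle",m.sum(),np.median(w[m],0).round(4),np.percentile(w[m],95,0).round(4))
E
```

```text
15.7167 [0.52235784 0.17823116 0.16736859] [-1.20036144 -4.62377282  9.14167557] 0.23541339053652946 29.768853709101677
wrist 7050 arm slope 0.028 z at y=.09 0.191
wrist handle 3108 [0.4921 0.1785 0.1943] [0.5036 0.1875 0.1962]
side 129 arm slope 0.004 z at y=.09 0.1907
side handle 60 [0.4932 0.1845 0.1928] [0.5038 0.1891 0.1972]
top 105 arm slope 0.093 z at y=.09 0.1888
top handle 33 [0.4888 0.1783 0.192 ] [0.4953 0.1869 0.1977]
```

View pics/side6.png

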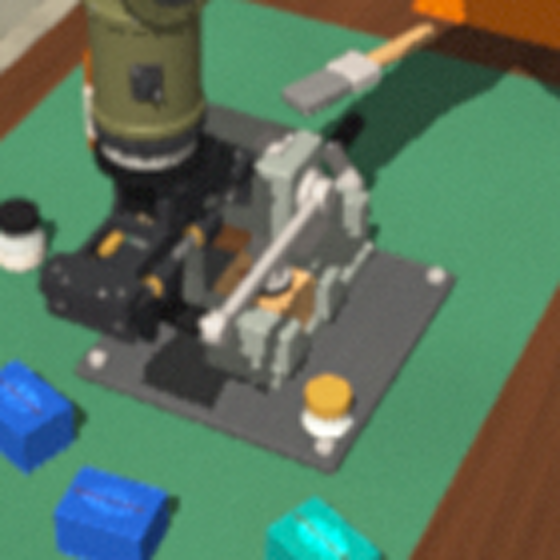

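The arm is level: handle top is at z 0.196, its slope is 0 to 0.03 rad, and it holds with about 9 N. The block is clamped under the pad at side crop (285,290), and the tin and the rest haven't moved. Handing in.

```bash
python3 - <<'E'
from h import *
s=sensors.get_state(); print(s["tool_pos"],s["contact_force"],np.abs(s["qd"]).max())
print(finish_job())
E
```

```text
[0.52235935 0.17823089 0.16739252] [-1.24253052 -5.11356914  6.95538846] 0.0016002401189279371
the job is handed in; nothing more can be done
None
```

I handed the job in at about 16 s, with the block clamped (about 12 N at the crank knob) while the lever was still up, and the gripper now holding the press lever level with about 7–9 N; the hand-in gave no verdict back.

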